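Hold a bevelled batten into the gluing jig's corner

TASK

A bevelled oak batten for a book box has to be held in the gluing jig while its glue grabs. Lay the batten flat on the jig's white bed with its bevel facing away from the metal fence and let go of it, then push it fully home against the fence and with its end against the wooden stop block; finish while still holding it there with one steady diagonal push, so that it is pressed firmly onto the bed and against the fence at once, with about 10 N each way (do not let go or back off at the end). Leave the jar, the brass weight and the bone folder where they are.

Things in the scene. Friction and masses are not known exactly. Their poses are not given: they have to be found in the camera images.
- batten: Loose light oak batten, 130 mm long (y), 40 mm wide (x), 28 mm high, about 0.1 kg. Origin: centre of its underside. +x side: plain upright back. -x side: front, upright for the lower 16 mm, then a 45 degree bevel taking 12 x 12 mm off the upper edge, all along. It starts flat on the bench, right way up, bevel roughly towards the robot.
- batten_heel (a point): Point of the batten at the bottom of its back face at its +y end: (20, 65, 0) mm in the batten's frame. With the batten home it lies on jig_corner.
- batten_bevel (a point): Middle of the batten's bevelled face, (-14, 0, 22) mm in the batten's frame; the outward normal there points to -x and up at 45 degrees. Pushing here forwards (+x) and downwards together presses the batten on fence and bed.
- jig: Gluing jig screwed to the bench (cannot move). Origin at bench level; x points squarely into the fence, y along the fence towards the stop block, z up. Its plywood base board spans x -110 to 90, y -130 to 130 mm. Bed, fence and stop block on it form a square corner, open towards -x, -y and up.
- stop: The jig's dark wooden stop block, fixed, same axes as the jig: x from -30 to 64 mm, y from 75 to 103 mm in the jig's frame, top 22 mm above the bed. Its working face is the plane y = 75 mm and looks to -y. Origin: foot of that face, mid width, jig frame (17, 75, 12) mm.
- bed: The jig's waxed white laminate bed, flat and slippery (friction on wood about 0.25), fixed in the jig with the same axes; its top is 12 mm above the bench; it spans x -104 to 68 mm, y -125 to 125 mm in the jig's frame. Origin: jig frame (0, 0, 6) mm, 6 mm under its top.
- fence: The jig's aluminium fence, fixed in the jig with the same axes: a bar 250 mm long (y), 16 mm thick, its top 30 mm above the bed. Origin: at the foot of its working face, mid length, jig frame (64, 0, 6) mm; the working face is the plane x = 64 mm in the jig's frame and looks to -x.
- jig_corner (a point): Inner corner where bed top, fence face and stop block face meet: (64, 75, 12) mm in the jig's frame. The batten home: its centre 20 mm from the fence face and 65 mm from the stop's face.
- paste_jar: Bystander: closed jar with a steel cap, 60 mm across and 75 mm high, upright, beyond the work. Origin: centre of its underside.
- weight: Bystander: brass block, 60 x 90 x 30 mm, 0.9 kg, lying on the bench beyond the work. Origin: centre of its underside.
- bone_folder: Bystander: flat white bone folder, about 22 x 140 x 6 mm, long along its y, lying on the bench beyond the work. Origin: underside, about its middle.

How it is judged:
By the outcome, as a careful person would: the job done as asked, in the order asked, and still so for the second after the job is handed in, while the arm keeps its last pose, push and grip.
It also fails if it takes over 62 s, if anything falls off the work surface, if the arm or the gripper's body presses on something with over 40 N, if the wrist force passes 120 N, or if a joint passes its speed limit or range.

ROBOT

A 6-joint arm with a two-finger parallel gripper is mounted at the origin on the work surface. World frame = base frame: x ahead of the robot, y to its left, z up, the work surface at z = 0. Lengths are in m, angles in rad, forces in N, time in s.
With the tool pointing down it reaches from about 0.35 to 0.975 m from the base axis. Payload 4.9 kg.
Tool frame: the origin (TCP) lies at the very end of the fingers, on their centre line; the grasp point (between the pads) lies 19 mm behind it; y points along the fingers, z is the direction in which the jaws open and shut, and the axes are right-handed (so a half turn about y gives the same grasp; the last joint's range is limited). The gripper opens to 85 mm and grips with 20 to 120 N. Pads are 22 mm wide; open, the fingers measure 114 mm over their backs; the gripper's body (76 mm by 85 mm) begins 54 mm behind the grasp point. The pads swing forward as they close: fully open they stand 13 mm farther back than shut.
Start: joints at [-1.264, 0.053, 1.613, -0, 1.476, -0.119], TCP at [0.258, -0.569, 0.231] pointing down, gripper open.
Joint ranges: [-3.01, 3.01], [-1.01, 2.22], [0.06, 2.58], [-1.02, 4.17], [0.09, 2.62], [-3.14, 3.14]. Speed limits (rad/s): [2.57, 2.57, 3.14, 3.14, 3.14, 3.14].

INTERFACE

Orientations are given as a rotation vector (axis times angle).
In Python, from station import ctrl gives the robot as it stands.
- The arm moves only by the tool arm_command, never from a script. Its argument "steps" is a list of rows, each a list of 3 entries, a list of its own where there are three numbers: the shift along the tool's x, y, z in m, then the turn, a rotation vector about the tool's x, y, z in degrees, then the opening, from 0 (shut) to 1 (fully open). In form: [[[dx, dy, dz], [ax, ay, az], gripper], ...]. A call has 1 to 5 rows; each row is the pose to reach, as a shift and turn from the pose measured when the call began, along the tool's axes at that moment; what a row does not reach only later rows make up. A row lasts 1/10 s, in which the tool goes at most 50 mm and 8.59 degrees, less where a joint would pass 70% of its speed; a pose out of reach is approached as far as the arm can. A call with a gripper value outside its range is refused whole. The fingers move at their own pace and stop on an object; "force" is the grip in N (left out, the last holds). Time passes only in rows, so rows that repeat a pose let the fingers close. It gives the time, the measured TCP pose, the force and the opening at its end, in the units of the state.
- ctrl.get_obs(): the state, without advancing time (a new reading comes with each control period).
- ctrl.get_image(name): name is "scene" or "side" or "wrist"; returns a dict with "img" (420x560x3 uint8, red, green, blue), "camera_matrix" (3x3 intrinsics, pixels), "world_from_camera" (4x4, takes a point from camera to world coordinates). Camera axes: x right, y up, looking along -z (the intrinsics and any distortion apply to the point x, -y, -z); pixel columns grow to the right and rows downward; lengths in m; the calibration is good to about 2 mm. A picture is of the moment at which its call begins. There is no depth.
- ctrl.finish_job(): hands the job in, once; it reports no verdict.
Trained networks look in a picture, given as the dict that the camera call returned (one of the last four; its "shot" number tells which), for a name from the list of things; names that differ only in an ending like _2 or _b are one class to them, and where a whole thing is asked for, a point or a joint stands for the part that bears it (a point fixed in the world has none). Each returns a list of dicts, best first, with "confidence" (0 to 1); they miss things now and then, are a little off and sometimes report something else, mostly with a low value. They report only what shows in the picture. A call takes as long as a camera call.
- ctrl.boxes_of(picture, name): "position" ([row, column] in pixels, amid what is visible of it).
The state is a dict: "t": time; "q": joint angles; "dq": joint speeds; "effort": joint torques, N m; "tool_pos": TCP position; "tool_rot": TCP orientation; "contact_force": force on the tool from outside, world axes, zero at the start; "wrist_torque": the same for the moment, N m; "opening": finger opening in m.
Only numpy, scipy, OpenCV 4.12 (cv2) and the standard library are available. Lean on these libraries where they do the work, as an engineer would, in place of code of your own. Each camera call takes 0.05 s, during which the arm holds its last target.

## Working session

There is one attempt and no reset: what is moved stays moved. The work goes in short steps, Python scripts to look and compute and a tool call to move; the robot and the scene stay as the last step left them, time stands still between calls to the robot, and variables do not carry over. Pictures are saved under pics/ and viewed, and the job is handed in when it is done.

Besides the shell and the picture viewer there is one more tool, called after "Call:" as a command line: name --argument value ..., lists and objects as JSON in quotes. arm_command: Moves the arm, as the interface text tells. Its arguments: {"type":"object","properties":{"steps":{"type":"array"},"force":{"type":"number"}},"required":["steps"]}

```bash
ls; mkdir -p pics; python3 - <<'E'
from station import ctrl
import cv2
o=ctrl.get_obs()
for k,v in o.items(): print(k,v)
for n in ["scene","side","wrist"]:
    p=ctrl.get_image(n)
    cv2.imwrite(f"pics/a_{n}.png",p["img"][:,:,::-1])
    print(n,p["camera_matrix"].tolist(),p["world_from_camera"].round(4).tolist(),[k for k in p])
    for nm in ["batten","batten_heel","batten_bevel","stop","fence","bed","jig","jig_corner"]:
        r=ctrl.boxes_of(p,nm)
        print(nm,[(x["position"],round(x["confidence"],2)) for x in r[:2]])
E
```

```text
pics
t 0.0
q [-1.26397872e+00  5.33258136e-02  1.61431728e+00  3.91299218e-05
  1.47597375e+00 -1.18979735e-01]
dq [ 0.0002345  -0.00056178 -0.00137487 -0.00046677  0.00174967 -0.0006098 ]
effort [ 7.06800220e-04 -3.93682480e+01 -3.70172954e+01 -7.93992149e-05
  7.14976384e-03 -7.67471931e-06]
tool_pos [ 0.25798643 -0.56858428  0.23006835]
tool_rot [-0.42954655  1.98839393 -1.98429101]
contact_force [0.27035186 1.09270078 0.32630967]
wrist_torque [0.023424   0.05274853 0.0120648 ]
opening 0.08525389849156635
scene [[401.81338972468046, 0.0, 280.18370089478543], [0.0, 401.81338972468046, 210.5038225442484], [0.0, 0.0, 1.0]] [[0.8203, -0.3789, 0.4284, 1.0341], [0.5717, 0.5193, -0.6352, -0.5783], [0.0182, 0.766, 0.6426, 0.6447], [0.0, 0.0, 0.0, 1.0]] ['img', 'camera_matrix', 'world_from_camera', 'shot']
batten [([175.3, 276.8], 0.86), ([246.9, 187.4], 0.28)]
batten_heel []
batten_bevel [([175.1, 275.8], 0.68), ([255.2, 209.8], 0.22)]
stop [([217.8, 219.8], 0.76)]
fence [([253.9, 211.2], 0.97)]
bed [([247.5, 172.8], 0.79)]
jig [([246.6, 186.7], 0.89)]
jig_corner [([247.9, 187.2], 0.84)]

[... 338 characters left out ...]
253.7], 0.57)]
batten_heel [([189.5, 210.8], 0.92), ([202.3, 336.9], 0.45)]
batten_bevel [([186.7, 213.9], 0.71), ([258.4, 249.8], 0.16)]
stop [([257.6, 247.8], 0.92)]
fence [([284.7, 290.8], 0.72)]
bed [([315.3, 251.5], 0.76)]
jig [([307.5, 252.4], 0.66), ([189.6, 212.2], 0.33)]
jig_corner [([309.8, 250.5], 0.74)]
wrist [[338.80639080728207, 0.0, 280.0702098878882], [0.0, 338.80639080728207, 212.61882198653427], [0.0, 0.0, 1.0]] [[0.4138, 0.8723, 0.2605, 0.3236], [-0.9104, 0.3969, 0.117, -0.5396], [-0.0014, -0.2855, 0.9584, 0.374], [0.0, 0.0, 0.0, 1.0]] ['img', 'camera_matrix', 'world_from_camera', 'shot']
batten []
batten_heel []
batten_bevel []
stop []
fence []
bed []
jig []
jig_corner []
```

```bash
python3 - <<'E'
import cv2
for n,(r0,r1,c0,c1) in dict(scene=(120,320,90,350),side=(130,380,150,400)).items():
    im=cv2.imread(f"pics/a_{n}.png")[r0:r1,c0:c1]
    cv2.imwrite(f"pics/a_{n}_z.png",cv2.resize(im,None,fx=3 if n=="scene" else 2.4,fy=3 if n=="scene" else 2.4,interpolation=cv2.INTER_CUBIC))
E
```

```text
(no output)
```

View pics/a_scene.png

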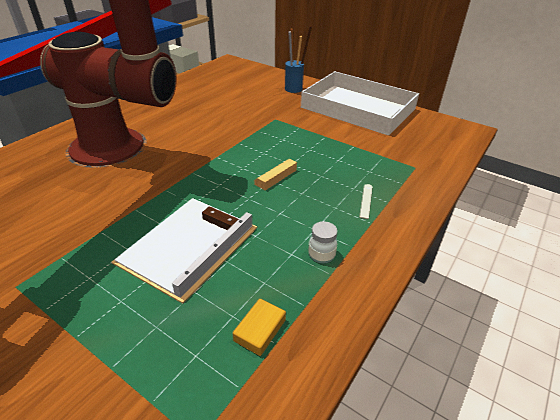

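View pics/a_side.png

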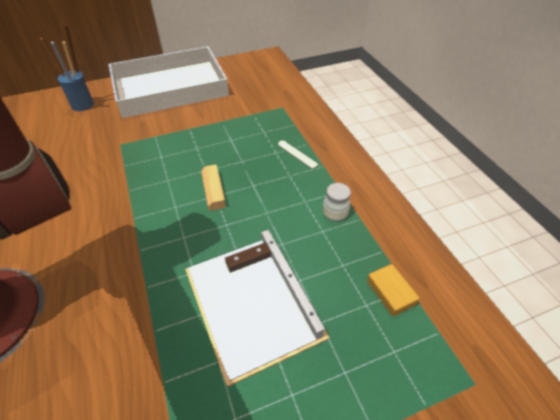

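```bash
sleep 1
```

```text
(no output)
```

The scene view shows the batten at about (175,277). The jig's bed is around (247,173), with the fence at (254,211) on its far side and the stop at (218,220). In the side view the batten is at (188,213), the jig at (307,252), and the jar, folder and weight are further away.

View pics/a_scene_z.png

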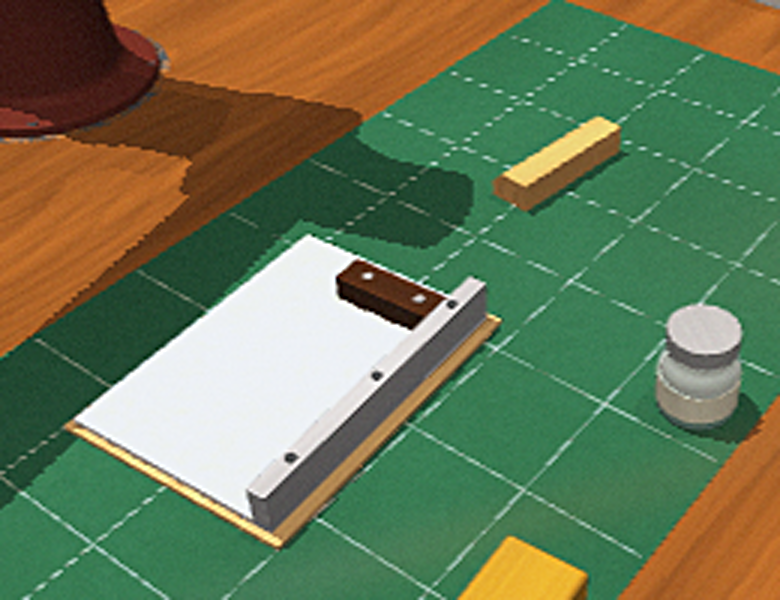

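View pics/a_side_z.png

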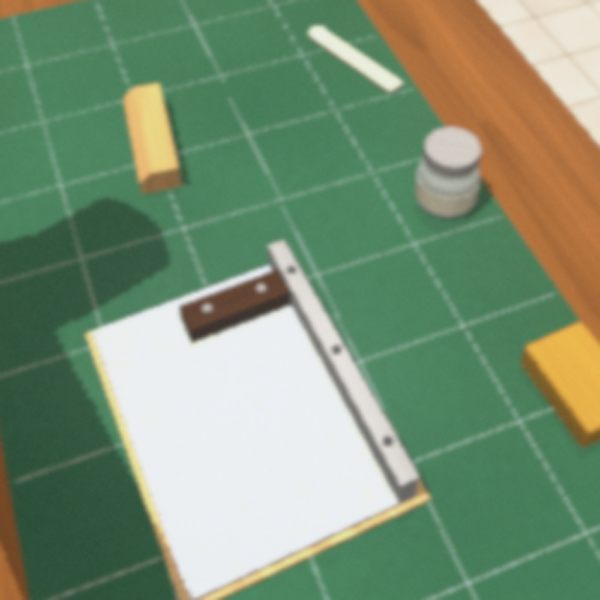

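View pics/a_wrist.png

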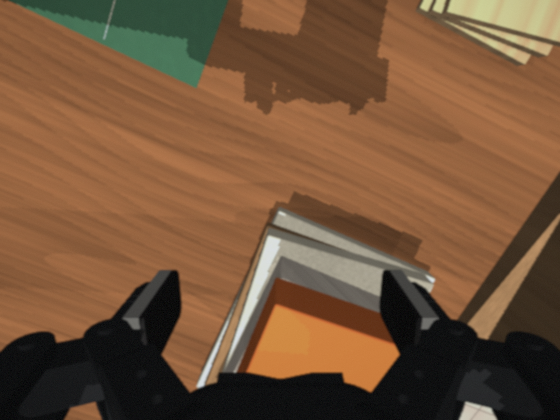

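```bash
python3 - <<'E'
import cv2,numpy as np
a=cv2.imread("pics/a_scene.png")[150:200,245:310]; b=cv2.imread("pics/a_side.png")[155:220,190:240]
a=cv2.resize(a,None,fx=6,fy=6,interpolation=cv2.INTER_CUBIC); b=cv2.resize(b,None,fx=6,fy=6,interpolation=cv2.INTER_CUBIC)
c=np.zeros((400,700,3),np.uint8); c[:300,:390]=a; c[:390,400:700]=b
cv2.imwrite("pics/bz.png",c)
E
```

```text
(no output)
```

View pics/bz.png

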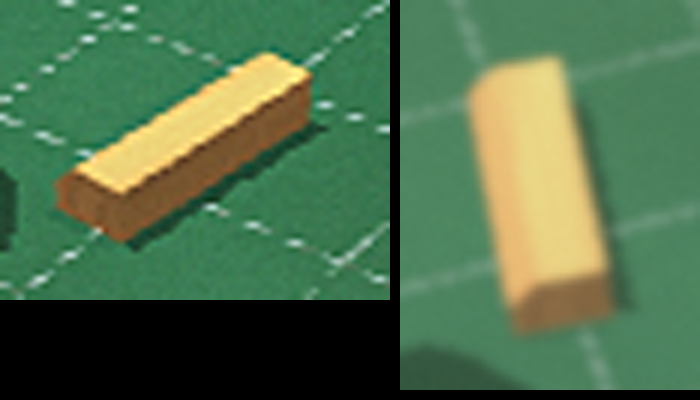

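Clear corners of the batten and jig show in both views, so I'll fit their poses from these.

```bash
cat > h.py <<'E'
import numpy as np
from scipy.optimize import least_squares
from scipy.spatial.transform import Rotation as R
CAM={}
def proj(K,W,P):
    C=np.linalg.inv(W); p=P@C[:3,:3].T+C[:3,3]; p=p*[1,-1,-1]
    q=p@np.asarray(K).T; return q[:,:2]/q[:,2:]
def place(x,y,a,z,pts):
    c,s=np.cos(a),np.sin(a); P=np.asarray(pts,float)/1000
    return np.c_[x+c*P[:,0]-s*P[:,1], y+s*P[:,0]+c*P[:,1], z+P[:,2]]
def fit(obs,cams,x0,z=0,zfree=False):
    def f(v):
        r=[]
        for n,(pts,uv) in obs.items():
            r.append((proj(*cams[n],place(v[0],v[1],v[2],v[3] if zfree else z,pts))-uv).ravel())
        return np.concatenate(r)
    s=least_squares(f,list(x0)+([z] if zfree else []),loss='soft_l1',f_scale=1.); return s.x,f(s.x)
E
python3 - <<'E'
from h import *
from station import ctrl
import pickle
cams={}
for n in ["scene","side"]:
    p=ctrl.get_image(n); cams[n]=(p["camera_matrix"],p["world_from_camera"])
pickle.dump(cams,open("cams.pkl","wb"))
S=lambda L,s,ox,oy:np.array([[ (u+.5)/s-.5+ox,(v+.5)/s-.5+oy] for u,v in L])
bat={"scene":([(20,-65,28),(20,-65,0),(20,65,28),(20,65,0),(-8,65,28),(-8,-65,28),(-20,-65,16),(-20,-65,0)],
 S([(124,193),(122,242),(311,75),(311,122),(270,53),(78,173),(58,183),(60,208)],6,245,150)),
"side":([(20,65,28),(20,-65,28),(20,-65,0),(-20,-65,0),(-20,-65,16),(-8,-65,28),(-20,65,16),(-8,65,28)],
 S([(161,56),(209,270),(211,315),(117,332),(108,306),(135,276),(70,95),(90,66)],6,190,155))}
jig={"scene":([(-104,125,12),(-104,-125,12),(64,125,42),(80,125,42),(64,-125,42),(-30,103,34),(-30,75,34)],
 S([(310,236),(75,426),(468,279),(487,285),(250,492),(357,259),(337,276)],3,90,120)),
"side":([(-104,125,12),(-104,-125,12),(64,125,42),(80,125,42),(80,-125,42),(-30,103,34),(-30,75,34)],
 S([(88,333),(192,598),(268,246),(285,240),(418,484),(181,308),(192,333)],2.4,150,130))}
for nm,o,x0 in (("bat",bat,(.6,.1,0)),("jig",jig,(.6,-.15,0))):
    for sub in (["scene"],["side"],["scene","side"]):
        x,r=fit({k:o[k] for k in sub},cams,x0)
        print(nm,sub,x.round(4),np.degrees(x[2]).round(2),"rms",np.sqrt((r**2).mean()).round(2))
    x,r=fit(o,cams,x0,zfree=True);print(x.round(4)); print(r.reshape(-1,2).round(1).tolist())
E
```

```text
bat ['scene'] [ 0.5126  0.1699 -0.1115] -6.39 rms 0.34
bat ['side'] [ 0.51    0.1725 -0.1165] -6.67 rms 0.38
bat ['scene', 'side'] [ 0.5107  0.1719 -0.1158] -6.63 rms 0.5
[ 0.5102  0.1741 -0.116  -0.0025]
[[0.0, -0.1], [0.4, 0.3], [0.6, -0.3], [0.1, 0.1], [-0.2, -0.4], [0.0, -1.0], [0.2, -0.7], [0.0, -0.1], [-0.5, 0.2], [-0.5, -0.2], [0.4, 0.1], [-0.3, 0.5], [0.3, 0.4], [0.1, 1.0], [0.0, -0.1], [0.6, 0.4]]
jig ['scene'] [ 0.5183 -0.1621  0.0761] 4.36 rms 0.63
jig ['side'] [ 0.5127 -0.1623  0.0608] 3.48 rms 1.07
jig ['scene', 'side'] [ 0.5146 -0.1616  0.0642] 3.68 rms 1.2
[ 0.5138 -0.1588  0.0658 -0.005 ]
[[-0.5, 0.3], [0.3, -1.7], [0.8, -0.2], [0.2, 0.2], [-0.9, -0.2], [0.5, 0.5], [-0.4, 1.2], [2.3, -0.1], [-0.1, 1.2], [0.0, 0.4], [-0.3, 0.4], [0.8, -2.7], [-0.8, -0.3], [-0.8, -0.4]]
```

```bash
cat >> h.py <<'E'
from station import ctrl
def frame(yaw,tilt=0,flip=False):
    """tool y down tilted forward by tilt (rad) toward heading yaw; tool z along heading (or minus if flip)"""
    y=np.array([np.sin(tilt),0,-np.cos(tilt)]); z=np.array([np.cos(tilt),0,np.sin(tilt)])
    if flip: z=-z
    x=np.cross(y,z); M=np.c_[x,y,z]; return R.from_euler('z',yaw)*R.from_matrix(M)
def delta(pos,Rt,o=None,show=True):
    o=o or ctrl.get_obs(); R0=R.from_rotvec(o["tool_rot"])
    d=R0.inv().apply(np.array(pos)-o["tool_pos"]); a=np.degrees((R0.inv()*Rt).as_rotvec())
    if show: print("t",round(float(o["t"]),2),"tcp",o["tool_pos"].round(4),"F",np.round(o["contact_force"],1),"op",round(o["opening"],4),"shift",d.round(4).tolist(),"turn",a.round(2).tolist())
    return d,a
E
python3 - <<'E'
from h import *
o=ctrl.get_obs(); print(R.from_rotvec(o["tool_rot"]).as_matrix().round(3))
for f in (0,1): delta([.49,-.16,.30],frame(.065,0,f))
for f in (0,1): delta([.511,.172,.15],frame(-.116,0,f))
E
```

```text
[[-0.911  0.     0.413]
 [-0.413  0.    -0.911]
 [-0.    -1.    -0.   ]]
t 1.45 tcp [ 0.2582 -0.5692  0.2313] F [ 0.9 -0.4 -0.4] op 0.0854 shift [-0.3801, -0.0687, -0.2769] turn [-0.0, -69.33, -0.0]
t 1.45 tcp [ 0.2582 -0.5692  0.2313] F [ 0.9 -0.4 -0.4] op 0.0854 shift [-0.3801, -0.0687, -0.2769] turn [0.0, 110.67, -0.0]
t 1.45 tcp [ 0.2582 -0.5692  0.2313] F [ 0.9 -0.4 -0.4] op 0.0854 shift [-0.5364, 0.0813, -0.5706] turn [-0.0, -58.96, -0.0]
t 1.45 tcp [ 0.2582 -0.5692  0.2313] F [ 0.9 -0.4 -0.4] op 0.0854 shift [-0.5364, 0.0813, -0.5706] turn [0.0, 121.04, -0.0]
```

Call:
arm_command --steps '[[[-0.3, -0.07, -0.21], [0, -43, 0], 1], [[-0.3, -0.07, -0.21], [0, -43, 0], 1], [[-0.3, -0.07, -0.21], [0, -43, 0], 1], [[-0.37, -0.07, -0.25], [0, -69.3, 0], 1], [[-0.37, -0.07, -0.25], [0, -69.3, 0], 1]]'

```text
t: 1.95
tool_pos: [0.3864, -0.3568, 0.2739]
tool_rot: [-0.999, 1.489, -1.491]
contact_force: [0.5, 0.4, 0.2]
opening: 0.0852
```

```bash
python3 - <<'E'
from h import *
delta([.47,-.17,.31],frame(.065,0))
E
```

```text
t 1.95 tcp [ 0.3864 -0.3568  0.2739] F [0.5 0.4 0.2] op 0.0852 shift [-0.2045, -0.0361, 0.0065] turn [-0.05, -26.04, 0.03]
```

Call:
arm_command --steps '[[[-0.204, -0.036, 0.0065], [0, -26, 0], 1], [[-0.204, -0.036, 0.0065], [0, -26, 0], 1], [[-0.204, -0.036, 0.0065], [0, -26, 0], 1], [[-0.204, -0.036, 0.0065], [0, -26, 0], 1], [[-0.204, -0.036, 0.0065], [0, -26, 0], 1]]'

```text
t: 2.45
tool_pos: [0.4714, -0.1668, 0.3116]
tool_rot: [-1.239, 1.154, -1.16]
contact_force: [0.2, 0.3, -0.4]
opening: 0.0855
```

```bash
python3 - <<'E'
from h import *
import cv2,pickle
delta([.511,.172,.12],frame(-.116,0))
p=ctrl.get_image("wrist"); o=ctrl.get_obs()
print(o["tool_pos"],o["dq"].round(2),p["world_from_camera"].round(3).tolist())
pickle.dump((p["camera_matrix"],p["world_from_camera"]),open("w1.pkl","wb"))
cv2.imwrite("pics/w1.png",p["img"][:,:,::-1])
E
```

```text
t 2.45 tcp [ 0.4714 -0.1668  0.3116] F [ 0.2  0.3 -0.4] op 0.0855 shift [-0.3354, 0.1915, 0.0625] turn [-0.22, 10.67, 0.04]
[ 0.47117578 -0.16761332  0.31125744] [-0.07  0.01  0.01 -0.03 -0.01 -0.04] [[0.997, -0.067, -0.022, 0.465], [0.071, 0.956, 0.284, -0.095], [0.002, -0.285, 0.959, 0.454], [0.0, 0.0, 0.0, 1.0]]
```

View pics/w1.png

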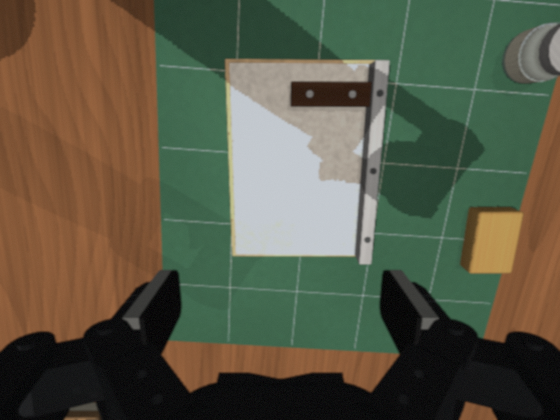

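The wrist view shows the jig: bed corners at (230,62) and (235,256), fence from (382,62) to (365,263), and stop at (330,95). I'll zoom in to pick the corners.

```bash
python3 - <<'E'
import cv2,numpy as np
im=cv2.imread("pics/w1.png")
A=im[50:125,215:405]; B=im[235:280,215:405]
A=cv2.resize(A,None,fx=4,fy=4,interpolation=cv2.INTER_CUBIC);B=cv2.resize(B,None,fx=4,fy=4,interpolation=cv2.INTER_CUBIC)
cv2.imwrite("pics/w1z.png",np.vstack([A,B]))
E
```

```text
(no output)
```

View pics/w1z.png

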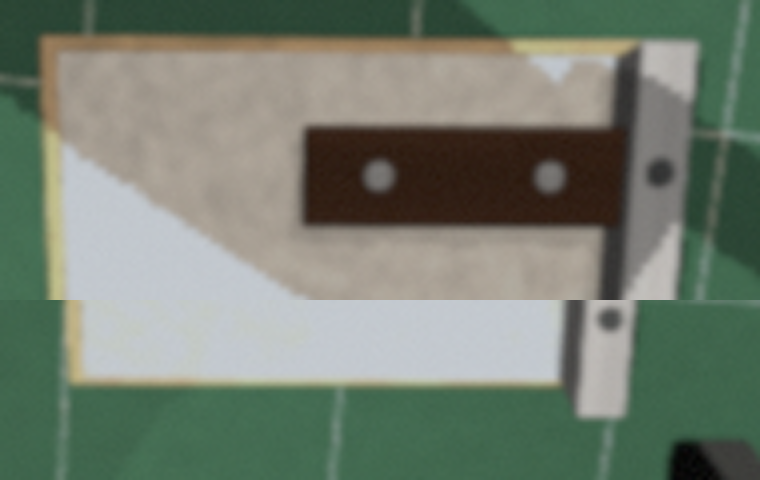

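```bash
python3 - <<'E'
from h import *
import pickle
cams=pickle.load(open("cams.pkl","rb")); cams["w"]=pickle.load(open("w1.pkl","rb"))
S=lambda L,s,ox,oy:np.array([[ (u+.5)/s-.5+ox,(v+.5)/s-.5+oy] for u,v in L])
j={"w":([(-104,125,12),(64,125,42),(80,125,42),(-30,103,34),(-30,75,34),(-104,-125,12),(64,-125,42),(80,-125,42)],
 np.vstack([S([(59,52),(640,41),(698,41),(306,128),(305,224)],4,215,50),S([(83,80),(577,117),(626,117)],4,215,235)])),
"scene":([(-104,125,12),(-104,-125,12),(64,125,42),(80,125,42),(64,-125,42),(-30,103,34),(-30,75,34)],
 S([(310,236),(75,426),(468,279),(487,285),(250,492),(357,259),(337,276)],3,90,120)),
"side":([(-104,125,12),(64,125,42),(80,125,42),(-30,103,34),(-30,75,34)],
 S([(88,333),(268,246),(285,240),(181,308),(192,333)],2.4,150,130))}
for sub in (["w"],["side"],["w","scene"],["w","scene","side"]):
    x,r=fit({k:j[k] for k in sub},cams,(.51,-.16,.06)); print(sub,x.round(4),np.degrees(x[2]).round(2),np.sqrt((r**2).mean()).round(2)); 
    if len(sub)<2:print(r.reshape(-1,2).round(1).tolist())
    x,r=fit({k:j[k] for k in sub},cams,(.51,-.16,.06),zfree=True); print(x.round(4),np.sqrt((r**2).mean()).round(2)); 
delta([.511,.172,.12],frame(-.116,0))
E
```

```text
['w'] [ 0.5129 -0.1602  0.0653] 3.74 0.36
[[-0.4, -0.0], [0.6, -0.1], [0.3, 0.0], [-0.4, -0.7], [-0.5, 0.6], [0.1, -0.2], [0.2, 0.2], [-0.0, 0.3]]
[ 0.513  -0.1602  0.0652 -0.0009] 0.32
['side'] [ 0.5145 -0.1624  0.0749] 4.29 0.77
[[2.2, 0.4], [0.2, 0.1], [-0.1, 0.1], [-0.7, -0.2], [-0.5, -0.3]]
[ 0.5129 -0.1685  0.0731  0.0086] 0.65
['w', 'scene'] [ 0.5134 -0.1602  0.0657] 3.76 0.97
[ 0.5135 -0.1601  0.0661 -0.003 ] 0.7
['w', 'scene', 'side'] [ 0.5134 -0.1604  0.0662] 3.79 0.96
[ 0.5136 -0.1601  0.0663 -0.003 ] 0.73
t 2.5 tcp [ 0.4712 -0.1676  0.3113] F [-0.   1.  -0.3] op 0.0857 shift [-0.3363, 0.1911, 0.0626] turn [-0.18, 10.61, 0.05]
```

Call:
arm_command --steps '[[[-0.336, 0.16, 0.062], [0, 10.6, 0], 1], [[-0.336, 0.16, 0.062], [0, 10.6, 0], 1], [[-0.336, 0.16, 0.062], [0, 10.6, 0], 1], [[-0.336, 0.16, 0.062], [0, 10.6, 0], 1], [[-0.336, 0.16, 0.062], [0, 10.6, 0], 1]]'

```text
t: 3.0
tool_pos: [0.496, 0.052, 0.2057]
tool_rot: [-1.15, 1.292, -1.298]
contact_force: [0.7, -0.3, 0.8]
opening: 0.0854
```

Call:
arm_command --steps '[[[-0.14, 0.07, 0.027], [0, 0, 0], 1], [[-0.14, 0.07, 0.027], [0, 0, 0], 1], [[-0.14, 0.07, 0.027], [0, 0, 0], 1], [[-0.14, 0.07, 0.027], [0, 0, 0], 1]]'

```text
t: 3.4
tool_pos: [0.5384, 0.1893, 0.1315]
tool_rot: [-1.156, 1.295, -1.295]
contact_force: [-0.9, -0.5, -0.0]
opening: 0.0854
```

```bash
python3 - <<'E'
from h import *
import cv2,pickle
p=ctrl.get_image("wrist"); 
delta([.511,.172,.12],frame(-.116,0))
pickle.dump((p["camera_matrix"],p["world_from_camera"]),open("w2.pkl","wb"))
cv2.imwrite("pics/w2.png",p["img"][:,:,::-1])
E
```

```text
t 3.45 tcp [0.5386 0.1887 0.1321] F [-1.2 -0.5  0.3] op 0.0853 shift [0.0197, 0.0122, -0.0255] turn [0.08, -0.0, 0.16]
```

View pics/w2.png

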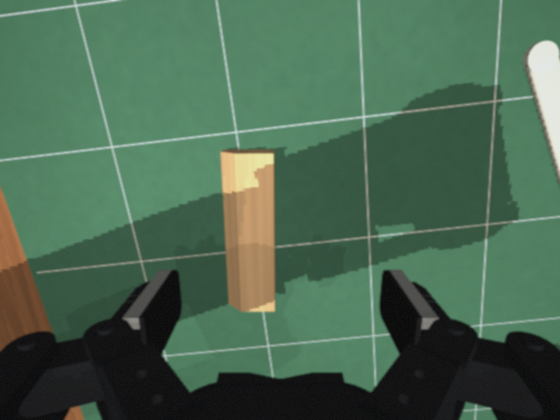

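The wrist view shows the batten from (222,151)/(274,153) to (228,305)/(275,311), so the tool is still too far to +x and +y.

```bash
python3 - <<'E'
from h import *
import pickle
cams={"w":pickle.load(open("w2.pkl","rb"))}
o={"w":([(-20,65,16),(20,65,28),(20,-65,28),(-20,-65,16)],np.array([(222,152),(274,153),(275,311),(228,306)]))}
x,r=fit(o,cams,(.51,.17,-.11)); print(x.round(4),r.round(1))
delta([x[0],x[1],.06],frame(x[2],0)); 
E
```

```text
[ 0.5107  0.1704 -0.1161] [-0.5 -0.3  0.2  0.7 -0.3  0.5  0.8 -2.5]
t 3.45 tcp [0.5386 0.1887 0.1321] F [-1.2 -0.5  0.3] op 0.0853 shift [0.0212, 0.0722, -0.0256] turn [0.08, 0.0, 0.16]
```

Call:
arm_command --steps '[[[0.021, 0.05, -0.0256], [0, 0, 0.1], 1], [[0.021, 0.08, -0.0256], [0, 0, 0.1], 1], [[0.021, 0.129, -0.0256], [0, 0, 0.1], 1], [[0.021, 0.129, -0.0256], [0, 0, 0.1], 1], [[0.021, 0.129, -0.0256], [0, 0, 0.1], 1]]'

```text
t: 3.95
tool_pos: [0.5107, 0.1689, 0.0036]
tool_rot: [-1.154, 1.297, -1.296]
contact_force: [0.5, 0.4, 1.1]
opening: 0.0853
```

```bash
python3 - <<'E'
from h import *
import cv2
p=ctrl.get_image("wrist"); delta([.5107,.171,.003],frame(-.116,0)); 
q=ctrl.get_image("side")
cv2.imwrite("pics/w3.png",np.vstack([p["img"],cv2.resize(q["img"][120:270,130:330],(560,420))])[:,:,::-1][:, :].astype(np.uint8)[::1] if 0 else np.hstack([cv2.resize(p["img"],(400,300)),cv2.resize(q["img"][120:270,110:310],(400,300))])[:,:,::-1])
E
```

```text
t 4.0 tcp [0.5126 0.1696 0.0056] F [ 0.6 -0.4  0.7] op 0.0852 shift [-0.0012, 0.0026, -0.002] turn [-0.11, -0.09, 0.02]
```

View pics/w3.png

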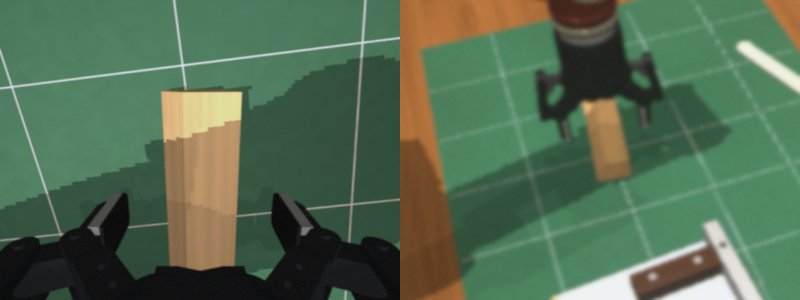

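The fingers straddle the batten evenly, so I'll close.

Call:
arm_command --steps '[[[-0.001, 0.002, -0.002], [0, 0, 0], 0.4], [[-0.001, 0.002, -0.002], [0, 0, 0], 0.2], [[-0.001, 0.002, -0.002], [0, 0, 0], 0.2], [[-0.001, 0.002, -0.002], [0, 0, 0], 0.2], [[-0.001, 0.002, -0.002], [0, 0, 0], 0.2]]' --force 40

```text
t: 4.55
tool_pos: [0.5128, 0.1716, 0.0063]
tool_rot: [-1.147, 1.29, -1.297]
contact_force: [-2.0, -0.4, 7.0]
opening: 0.0392
```

Call:
arm_command --steps '[[[0, 0, 0], [0, 0, 0], 0.2], [[0, 0, 0], [0, 0, 0], 0.2], [[0, -0.02, 0], [0, 0, 0], 0.2], [[0, -0.04, 0], [0, 0, 0], 0.2], [[0, -0.04, 0], [0, 0, 0], 0.2]]'

```text
t: 5.05
tool_pos: [0.5145, 0.1721, 0.0487]
tool_rot: [-1.142, 1.287, -1.298]
contact_force: [0.6, 0.4, -1.4]
opening: 0.039
```

```bash
python3 - <<'E'
from h import *
import cv2
p=ctrl.get_image("wrist"); q=ctrl.get_image("side"); delta([.5107,.171,.003],frame(-.116,0)); 
cv2.imwrite("pics/w4.png",np.hstack([cv2.resize(p["img"],(400,300)),cv2.resize(q["img"][120:270,110:310],(400,300))])[:,:,::-1])
E
```

```text
t 5.15 tcp [0.5124 0.1716 0.0459] F [ 0.4 -0.  -1.3] op 0.0391 shift [0.0008, 0.0429, -0.0019] turn [-0.36, -0.05, -0.05]
```

View pics/w4.png

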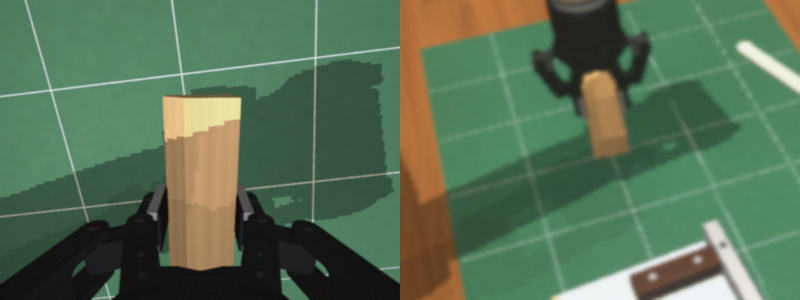

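The batten is lifted straight, with about 1.3 N of weight on the wrist. Next I carry it over the bed.

Call:
arm_command --steps '[[[0, -0.05, 0], [0, 0, 0], 0.2], [[0, -0.08, 0], [0, 0, 0], 0.2], [[0.05, -0.08, 0], [0, 0, 0], 0.2], [[0.1, -0.08, 0], [0, -5, 0], 0.2], [[0.15, -0.08, 0], [0, -10, 0], 0.2]]'

```text
t: 5.65
tool_pos: [0.4931, 0.0215, 0.1242]
tool_rot: [-1.235, 1.16, -1.165]
contact_force: [0.7, 0.5, -1.1]
opening: 0.0391
```

```bash
python3 - <<'E'
from h import *
delta([.4935,-.1665,.10],frame(.0656,0)); 
E
```

```text
t 5.65 tcp [0.4931 0.0215 0.1242] F [ 0.7  0.5 -1.1] op 0.0391 shift [0.1877, 0.0242, -0.0116] turn [-0.25, -0.15, -0.0]
```

Call:
arm_command --steps '[[[0.04, 0, -0.004], [0, -0.2, 0], 0.2], [[0.08, 0, -0.008], [0, -0.2, 0], 0.2], [[0.12, 0, -0.0116], [0, -0.2, 0], 0.2], [[0.16, 0.01, -0.0116], [-0.2, -0.2, 0], 0.2], [[0.188, 0.024, -0.0116], [-0.2, -0.2, 0], 0.2]]'

```text
t: 6.15
tool_pos: [0.4931, -0.1692, 0.0991]
tool_rot: [-1.239, 1.161, -1.162]
contact_force: [0.7, -0.1, -1.1]
opening: 0.0385
```

Call:
arm_command --steps '[[[0.008, 0.02, 0], [0, 0, 0], 0.2], [[0.008, 0.03, 0], [0, 0, 0], 0.2], [[0.008, 0.03, 0], [0, 0, 0], 0.2]]'

```text
t: 6.45
tool_pos: [0.4913, -0.1757, 0.0657]
tool_rot: [-1.24, 1.167, -1.157]
contact_force: [-0.4, 0.5, -1.8]
opening: 0.0385
```

```bash
python3 - <<'E'
from h import *
import cv2
p=ctrl.get_image("wrist"); q=ctrl.get_image("side"); delta([.4935,-.1665,.017],frame(.0656,0)); 
cv2.imwrite("pics/w5.png",np.hstack([cv2.resize(p["img"],(400,300)),cv2.resize(q["img"][220:385,150:370],(400,300))])[:,:,::-1])
E
```

```text
t 6.55 tcp [ 0.4933 -0.1761  0.0686] F [-0.5 -0.6 -1.6] op 0.0389 shift [-0.0096, 0.0516, 0.0008] turn [0.03, 0.01, -0.04]
```

View pics/w5.png

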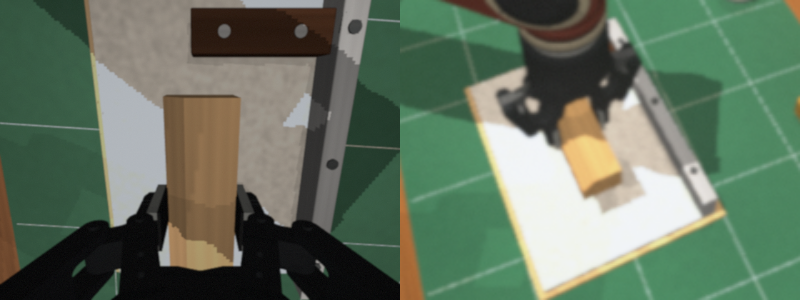

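The batten hangs above the bed, clear of the stop and fence. I'll lower it.

Call:
arm_command --steps '[[[-0.007, 0.025, 0], [0, 0, 0], 0.2], [[-0.007, 0.044, 0], [0, 0, 0], 0.2], [[-0.007, 0.047, 0], [0, 0, 0], 0.2], [[-0.007, 0.047, 0], [0, 0, 0], 0.2]]'

```text
t: 6.95
tool_pos: [0.4931, -0.1685, 0.022]
tool_rot: [-1.24, 1.16, -1.159]
contact_force: [-0.4, -0.0, 0.4]
opening: 0.0391
```

Call:
arm_command --steps '[[[0, 0.001, 0], [0, 0, 0], 0.2], [[0, 0.002, 0], [0, 0, 0], 0.2], [[0, 0.002, 0], [0, 0, 0], 0.2]]'

```text
t: 7.25
tool_pos: [0.4937, -0.1688, 0.0209]
tool_rot: [-1.239, 1.159, -1.16]
contact_force: [0.6, 0.1, -1.6]
opening: 0.0394
```

Call:
arm_command --steps '[[[0, 0.0015, 0], [0, 0, 0], 0.2], [[0, 0.003, 0], [0, 0, 0], 0.2], [[0, 0.003, 0], [0, 0, 0], 0.2]]'

```text
t: 7.55
tool_pos: [0.4941, -0.1691, 0.0183]
tool_rot: [-1.239, 1.158, -1.161]
contact_force: [-0.2, 0.4, -0.6]
opening: 0.039
```

```bash
python3 - <<'E'
from h import *
delta([.4935,-.1665,.017],frame(.0656,0)); 
E
```

```text
t 7.55 tcp [ 0.4941 -0.1691  0.0183] F [-0.2  0.4 -0.6] op 0.039 shift [-0.0026, 0.0013, -0.0004] turn [-0.11, 0.07, 0.04]
```

Call:
arm_command --steps '[[[0, 0.001, 0], [0, 0, 0], 0.2], [[0, 0.002, 0], [0, 0, 0], 0.2], [[0, 0.002, 0], [0, 0, 0], 0.2]]'

```text
t: 7.85
tool_pos: [0.4948, -0.1694, 0.0182]
tool_rot: [-1.239, 1.158, -1.161]
contact_force: [-4.8, 1.8, 11.6]
opening: 0.0387
```

The batten is on the bed with about 12 N under it. I'll ease off slightly and open.

Call:
arm_command --steps '[[[0, -0.0005, 0], [0, 0, 0], 0.2], [[0, -0.0005, 0], [0, 0, 0], 0.4], [[0, -0.0005, 0], [0, 0, 0], 0.7], [[0, -0.0005, 0], [0, 0, 0], 1], [[0, -0.0005, 0], [0, 0, 0], 1]]'

```text
t: 8.35
tool_pos: [0.4948, -0.1693, 0.0185]
tool_rot: [-1.239, 1.158, -1.161]
contact_force: [-0.6, 0.1, 0.2]
opening: 0.0805
```

Call:
arm_command --steps '[[[0, 0, 0], [0, 0, 0], 1], [[0, 0, 0], [0, 0, 0], 1], [[0, -0.03, 0], [0, 0, 0], 1], [[0, -0.06, 0], [0, 0, 0], 1], [[0, -0.06, 0], [0, 0, 0], 1]]'

```text
t: 8.85
tool_pos: [0.4978, -0.1709, 0.0834]
tool_rot: [-1.236, 1.15, -1.168]
contact_force: [0.8, 0.2, 0.8]
opening: 0.0857
```

```bash
python3 - <<'E'
from h import *
import cv2,pickle
p=ctrl.get_image("wrist"); q=ctrl.get_image("side"); delta([.4935,-.1665,.017],frame(.0656,0)); 
pickle.dump((p["camera_matrix"],p["world_from_camera"]),open("w6.pkl","wb"))
cv2.imwrite("pics/w6f.png",p["img"][:,:,::-1])
cv2.imwrite("pics/w6.png",np.hstack([cv2.resize(p["img"],(400,300)),cv2.resize(q["img"][220:385,150:370],(400,300))])[:,:,::-1])
E
```

```text
t 8.95 tcp [ 0.4952 -0.1696  0.0793] F [-0.7 -0.5 -0.2] op 0.0854 shift [-0.0033, 0.0623, -0.0017] turn [-0.21, 0.07, 0.09]
```

View pics/w6.png

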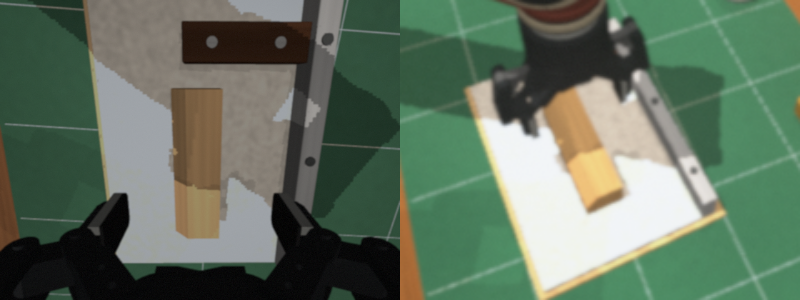

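View pics/w6f.png

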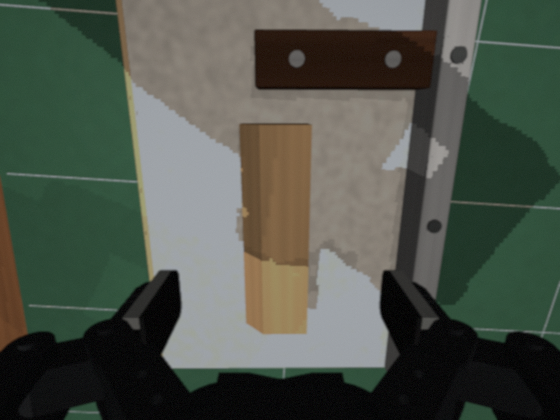

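The batten is released, flat on the bed with its bevel on the robot side at (243,125)–(245,325). I'll fit its pose and plan the push on its end.

```bash
python3 - <<'E'
from h import *
import pickle
cams={"w":pickle.load(open("w6.pkl","rb"))}
o={"w":([(-20,65,16),(20,65,28),(20,-65,28),(-20,-65,16)],np.array([(241,124),(310.5,125),(306.5,333),(245.5,325)]))}
x,r=fit(o,cams,(.495,-.17,.06),z=.012); print(x.round(4),r.round(1))
J=np.array([.5131,-.1602]);a=.0656;Rj=np.array([[np.cos(a),-np.sin(a)],[np.sin(a),np.cos(a)]])
print("jig frame",(Rj.T@(x[:2]-J)).round(4),"dyaw",np.degrees(x[2]-a).round(2))
e=x[:2]+np.array([-np.sin(x[2]),np.cos(x[2])])*-(.065+.011+.025)
print(e); delta([*e,.09],frame(.0656,0)); delta([*e,.02],frame(.0656,0))
E
```

```text
[ 0.4943 -0.1707  0.069 ] [-2.3  0.2  1.1 -0.  -0.1  0.9  0.3 -2. ]
jig frame [-0.0194 -0.0092] dyaw 0.19
[ 0.50126222 -0.27145723]
t 8.95 tcp [ 0.4952 -0.1696  0.0793] F [-0.7 -0.5 -0.2] op 0.0854 shift [0.1021, -0.0105, -0.0007] turn [-0.21, 0.07, 0.09]
t 8.95 tcp [ 0.4952 -0.1696  0.0793] F [-0.7 -0.5 -0.2] op 0.0854 shift [0.102, 0.0595, -0.001] turn [-0.21, 0.07, 0.09]
```

Call:
arm_command --steps '[[[0.04, -0.01, 0], [0, 0, 0], 1], [[0.08, -0.01, 0], [0, 0, 0], 0.5], [[0.105, -0.01, 0], [0, 0, 0], 0], [[0.105, -0.01, 0], [0, 0, 0], 0], [[0.105, -0.01, 0], [0, 0, 0], 0]]'

```text
t: 9.45
tool_pos: [0.5011, -0.2738, 0.0877]
tool_rot: [-1.238, 1.16, -1.16]
contact_force: [0.2, 0.6, 0.3]
opening: 0.0281
```

Call:
arm_command --steps '[[[0, 0, 0], [0, 0, 0], 0], [[0, 0, 0], [0, 0, 0], 0], [[0, 0, 0], [0, 0, 0], 0], [[0, 0, 0], [0, 0, 0], 0]]'

```text
t: 9.85
tool_pos: [0.5012, -0.2732, 0.0877]
tool_rot: [-1.238, 1.16, -1.16]
contact_force: [0.4, 0.1, 0.4]
opening: 0.0004
```

```bash
python3 - <<'E'
from h import *
delta([.501,-.272,.022],frame(.0656,0)); 
E
```

```text
t 9.85 tcp [ 0.5012 -0.2732  0.0877] F [0.4 0.1 0.4] op 0.0004 shift [-0.0012, 0.0657, -0.0002] turn [-0.07, 0.06, -0.05]
```

Call:
arm_command --steps '[[[0, 0.03, 0], [0, 0, 0], 0], [[0, 0.065, 0], [0, 0, 0], 0], [[0, 0.065, 0], [0, 0, 0], 0], [[0, 0.065, 0], [0, 0, 0], 0]]'

```text
t: 10.25
tool_pos: [0.5009, -0.2727, 0.0225]
tool_rot: [-1.239, 1.161, -1.158]
contact_force: [0.2, 0.9, 0.5]
opening: -0.0002
```

Call:
arm_command --steps '[[[-0.01, 0, 0], [0, 0, 0], 0], [[-0.02, 0, 0], [0, 0, 0], 0], [[-0.025, 0, 0], [0, 0, 0], 0], [[-0.03, 0, 0], [0, 0, 0], 0], [[-0.035, 0, 0], [0, 0, 0], 0]]'

```text
t: 10.75
tool_pos: [0.499, -0.2376, 0.0234]
tool_rot: [-1.239, 1.159, -1.159]
contact_force: [-0.4, -0.5, 0.0]
opening: 0.0
```

Call:
arm_command --steps '[[[-0.003, 0, 0], [0, 0, 0], 0], [[-0.006, 0, 0], [0, 0, 0], 0], [[-0.008, 0, 0], [0, 0, 0], 0]]'

```text
t: 11.05
tool_pos: [0.4985, -0.2294, 0.0234]
tool_rot: [-1.239, 1.159, -1.16]
contact_force: [-0.1, -1.2, 0.6]
opening: 0.0001
```

```bash
python3 - <<'E'
from h import *
import cv2
p=ctrl.get_image("wrist"); delta([.5,-.23,.022],frame(.0656,0)); 
cv2.imwrite("pics/w7.png",p["img"][:,:,::-1])
E
```

```text
t 11.1 tcp [ 0.4985 -0.2292  0.0233] F [ 0.8 -0.  -0.3] op 0.0 shift [0.0009, 0.0013, 0.0015] turn [-0.07, 0.1, -0.06]
```

View pics/w7.png

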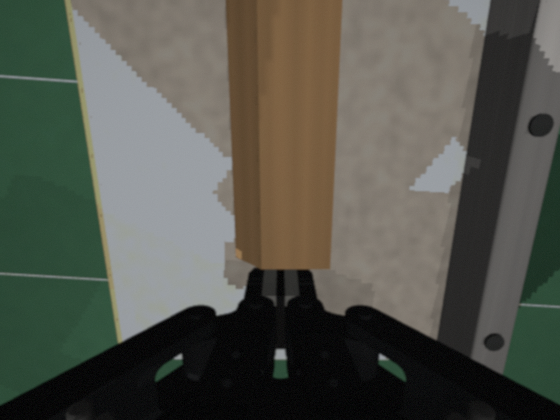

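The shut fingers are at the batten's end (280,268). I'll keep pushing until they press.

Call:
arm_command --steps '[[[-0.002, 0, 0], [0, 0, 0], 0], [[-0.004, 0, 0], [0, 0, 0], 0], [[-0.004, 0, 0], [0, 0, 0], 0]]'

```text
t: 11.4
tool_pos: [0.4986, -0.2271, 0.024]
tool_rot: [-1.241, 1.156, -1.163]
contact_force: [-0.3, -7.4, 0.5]
opening: -0.0002
```

Call:
arm_command --steps '[[[-0.002, 0, 0], [0, 0, 0], 0], [[-0.003, 0, 0], [0, 0, 0], 0], [[-0.003, 0, 0], [0, 0, 0], 0]]'

```text
t: 11.7
tool_pos: [0.4991, -0.2271, 0.025]
tool_rot: [-1.245, 1.151, -1.168]
contact_force: [-1.4, -9.2, -0.7]
opening: -0.0001
```

The batten's end is on the stop, showing a −9 N reaction. I'll back off, rise, and go to the front side.

Call:
arm_command --steps '[[[0.01, 0, 0], [0, 0, 0], 0], [[0.01, -0.04, 0], [0, 0, 0], 0], [[0.01, -0.06, 0], [0, 0, 0], 0], [[0.01, -0.06, -0.03], [0, 0, 0], 0], [[-0.02, -0.06, -0.065], [0, 0, 0], 0]]'

```text
t: 12.2
tool_pos: [0.4338, -0.2134, 0.0867]
tool_rot: [-1.244, 1.149, -1.172]
contact_force: [-0.1, 0.6, 0.9]
opening: 0.0003
```

```bash
python3 - <<'E'
from h import *
delta([.4376,-.1551,.085],frame(.0656,0)); 
E
```

```text
t 12.2 tcp [ 0.4338 -0.2134  0.0867] F [-0.1  0.6  0.9] op 0.0003 shift [-0.058, 0.001, 0.0076] turn [-0.37, 0.04, 0.71]
```

Call:
arm_command --steps '[[[-0.03, 0, 0.004], [-0.3, 0, 0.7], 0], [[-0.058, 0.02, 0.004], [-0.3, 0, 0.7], 0], [[-0.058, 0.05, 0.004], [-0.3, 0, 0.7], 0], [[-0.058, 0.064, 0.004], [-0.3, 0, 0.7], 0], [[-0.058, 0.064, 0.004], [-0.3, 0, 0.7], 0]]'

```text
t: 12.7
tool_pos: [0.4323, -0.1547, 0.0194]
tool_rot: [-1.24, 1.165, -1.156]
contact_force: [-0.1, 0.3, -1.0]
opening: -0.0003
```

```bash
python3 - <<'E'
from h import *
import cv2
p=ctrl.get_image("wrist"); q=ctrl.get_image("side"); delta([.52,-.1551,.022],frame(.0656,0)); 
cv2.imwrite("pics/w8.png",np.hstack([cv2.resize(p["img"],(400,300)),cv2.resize(q["img"][220:385,150:370],(400,300))])[:,:,::-1])
E
```

```text
t 12.8 tcp [ 0.4345 -0.1562  0.0221] F [ 1.1 -0.6  0.3] op -0.0003 shift [0.0046, 0.0002, 0.0854] turn [-0.05, 0.02, -0.02]
```

View pics/w8.png

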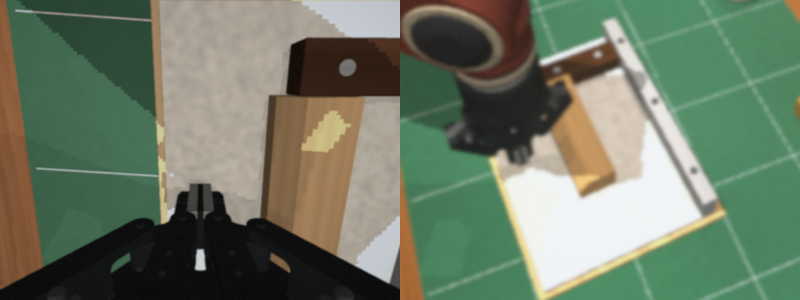

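The shut fingers stand in front of the batten's middle. I'll push it gently towards the fence.

Call:
arm_command --steps '[[[0, 0, 0.015], [0, 0, 0], 0], [[0, 0, 0.03], [0, 0, 0], 0], [[0, 0, 0.045], [0, 0, 0], 0], [[0, 0, 0.06], [0, 0, 0], 0], [[0, 0, 0.072], [0, 0, 0], 0]]'

```text
t: 13.3
tool_pos: [0.5079, -0.1534, 0.0245]
tool_rot: [-1.241, 1.157, -1.163]
contact_force: [-7.0, 0.3, 3.7]
opening: 0.0002
```

Call:
arm_command --steps '[[[0, 0, 0.004], [0, 0, 0], 0], [[0, 0, 0.008], [0, 0, 0], 0], [[0, 0, 0.01], [0, 0, 0], 0]]'

```text
t: 13.6
tool_pos: [0.5183, -0.1531, 0.0254]
tool_rot: [-1.241, 1.157, -1.164]
contact_force: [-3.8, 0.3, 5.8]
opening: -0.0001
```

Call:
arm_command --steps '[[[0, 0, 0.003], [0, 0, 0], 0], [[0, 0, 0.005], [0, 0, 0], 0], [[0, 0, 0.005], [0, 0, 0], 0]]'

```text
t: 13.9
tool_pos: [0.5235, -0.1527, 0.0255]
tool_rot: [-1.24, 1.157, -1.164]
contact_force: [-0.3, 0.4, 1.6]
opening: -0.0
```

```bash
python3 - <<'E'
from h import *
import cv2
p=ctrl.get_image("wrist"); q=ctrl.get_image("side"); delta([.52,-.1551,.022],frame(.0656,0)); 
cv2.imwrite("pics/w9.png",np.hstack([cv2.resize(p["img"],(400,300)),cv2.resize(q["img"][220:385,150:370],(400,300))])[:,:,::-1])
E
```

```text
t 14.0 tcp [ 0.5234 -0.1527  0.0255] F [-0.4  0.8  1.9] op -0.0001 shift [0.0022, 0.0035, -0.0036] turn [-0.16, 0.03, 0.21]
```

View pics/w9.png

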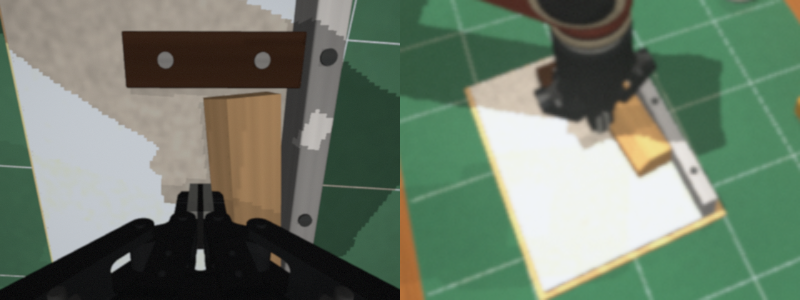

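The batten is nearly at the fence but slightly yawed, so I'll keep pushing.

Call:
arm_command --steps '[[[0, 0, 0.002], [0, 0, 0], 0], [[0, 0, 0.004], [0, 0, 0], 0], [[0, 0, 0.004], [0, 0, 0], 0]]'

```text
t: 14.3
tool_pos: [0.5276, -0.1524, 0.0254]
tool_rot: [-1.24, 1.156, -1.164]
contact_force: [-1.2, 0.5, 1.7]
opening: 0.0002
```

Call:
arm_command --steps '[[[0, 0.001, 0.002], [0, 0, 0], 0], [[0, 0.002, 0.004], [0, 0, 0], 0], [[0, 0.002, 0.004], [0, 0, 0], 0]]'

```text
t: 14.6
tool_pos: [0.5304, -0.152, 0.025]
tool_rot: [-1.243, 1.16, -1.16]
contact_force: [-13.3, 3.2, 17.8]
opening: 0.0002
```

Call:
arm_command --steps '[[[0, 0.0, 0.002], [0, 0, 0], 0], [[0, 0.0, 0.003], [0, 0, 0], 0], [[0, 0.0, 0.003], [0, 0, 0], 0]]'

```text
t: 14.9
tool_pos: [0.5304, -0.1519, 0.0252]
tool_rot: [-1.25, 1.167, -1.155]
contact_force: [-14.5, 0.3, 14.4]
opening: 0.0001
```

```bash
python3 - <<'E'
from h import *
import cv2
p=ctrl.get_image("wrist"); q=ctrl.get_image("scene"); delta([.52,-.1551,.022],frame(.0656,0)); 
cv2.imwrite("pics/w10.png",np.hstack([cv2.resize(p["img"],(400,300)),cv2.resize(q["img"][180:310,110:280],(400,300))])[:,:,::-1])
E
```

```text
t 15.0 tcp [ 0.5304 -0.1519  0.0252] F [-14.1   0.7  13.7] op -0.0002 shift [0.0025, 0.0033, -0.0105] turn [0.63, 0.11, 0.07]
```

View pics/w10.png

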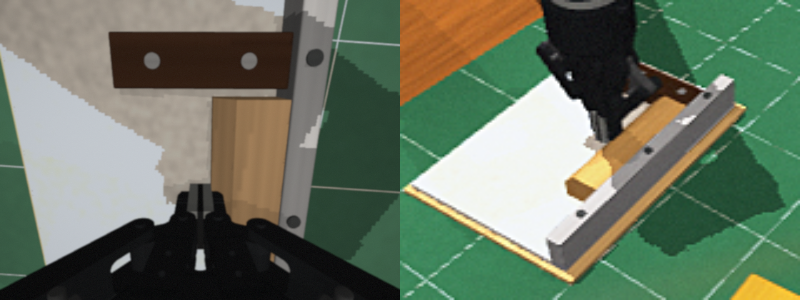

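The batten is now square to the fence. There is still a gap of a few mm to the stop, from row 88 to row 97 in the left view. I'll back off and push on its end again.

Call:
arm_command --steps '[[[0, 0, -0.012], [0, 0, 0], 0], [[0, -0.03, -0.014], [0, 0, 0], 0], [[0, -0.06, -0.014], [0, 0, 0], 0], [[0.04, -0.06, 0.01], [0, 0, 0], 0], [[0.085, -0.06, 0.025], [0, 0, 0], 0]]'

```text
t: 15.5
tool_pos: [0.5635, -0.2353, 0.087]
tool_rot: [-1.249, 1.16, -1.157]
contact_force: [1.8, 0.6, 0.5]
opening: 0.0
```

```bash
python3 - <<'E'
from h import *
import cv2
p=ctrl.get_image("wrist"); delta([.5606,-.2422,.030],frame(.0656,0)); 
cv2.imwrite("pics/w11.png",p["img"][:,:,::-1])
E
```

```text
t 15.55 tcp [ 0.5651 -0.2425  0.0866] F [-2.3 -3.7  1.8] op -0.0 shift [-0.0011, 0.0566, -0.0042] turn [0.31, 0.0, 0.5]
```

View pics/w11.png

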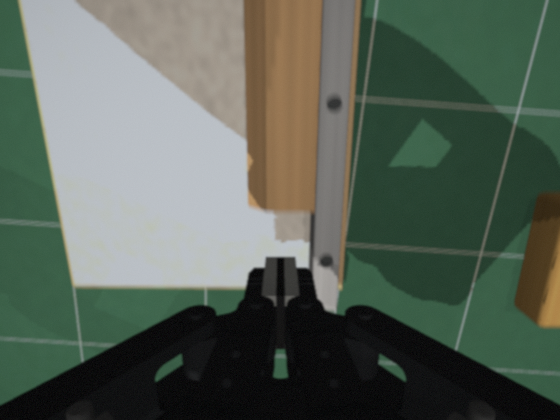

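The batten lies along the fence with its near end at (282,210). I'll go down behind the end.

Call:
arm_command --steps '[[[0.006, 0, -0.006], [0.3, 0, 0.5], 0], [[0.006, 0.02, -0.006], [0.3, 0, 0.5], 0], [[0.006, 0.045, -0.006], [0.3, 0, 0.5], 0], [[0.006, 0.056, -0.006], [0.3, 0, 0.5], 0], [[0.006, 0.056, -0.006], [0.3, 0, 0.5], 0]]'

```text
t: 16.05
tool_pos: [0.557, -0.248, 0.028]
tool_rot: [-1.241, 1.165, -1.156]
contact_force: [1.3, 0.1, -0.3]
opening: -0.0
```

Call:
arm_command --steps '[[[-0.005, 0, 0], [0, 0, 0], 0], [[-0.01, 0, 0], [0, 0, 0], 0], [[-0.015, 0, 0], [0, 0, 0], 0], [[-0.018, 0, 0], [0, 0, 0], 0]]'

```text
t: 16.45
tool_pos: [0.5563, -0.2296, 0.029]
tool_rot: [-1.241, 1.163, -1.157]
contact_force: [0.0, 0.4, 0.5]
opening: 0.0
```

```bash
python3 - <<'E'
from h import *
delta([.5606,-.2422,.030],frame(.0656,0)); o=ctrl.get_obs()
a=.0656;d=o["tool_pos"][:2]-[.5131,-.1602];print("jig",np.cos(a)*d[0]+np.sin(a)*d[1],-np.sin(a)*d[0]+np.cos(a)*d[1])
E
```

```text
t 16.45 tcp [ 0.5563 -0.2296  0.029 ] F [0.  0.4 0.5] op 0.0 shift [0.0128, -0.001, 0.0034] turn [0.17, 0.05, -0.13]
jig 0.03859582756979704 -0.07208822306078694
```

Call:
arm_command --steps '[[[-0.003, 0, 0], [0, 0, 0], 0], [[-0.005, 0, 0], [0, 0, 0], 0], [[-0.005, 0, 0], [0, 0, 0], 0]]'

```text
t: 16.75
tool_pos: [0.5562, -0.2244, 0.0293]
tool_rot: [-1.241, 1.163, -1.157]
contact_force: [-0.4, 1.1, 0.8]
opening: 0.0
```

Call:
arm_command --steps '[[[-0.002, 0, 0], [0, 0, 0], 0], [[-0.003, 0, 0], [0, 0, 0], 0], [[-0.003, 0, 0], [0, 0, 0], 0]]'

```text
t: 17.05
tool_pos: [0.5561, -0.2233, 0.0297]
tool_rot: [-1.243, 1.16, -1.16]
contact_force: [-0.1, -5.6, -0.2]
opening: 0.0001
```

```bash
python3 - <<'E'
from h import *
delta([.5606,-.2422,.030],frame(.0656,0)); o=ctrl.get_obs()
a=.0656;d=o["tool_pos"][:2]-[.5131,-.1602];print("jig",np.cos(a)*d[0]+np.sin(a)*d[1],-np.sin(a)*d[0]+np.cos(a)*d[1])
E
```

```text
t 17.05 tcp [ 0.5561 -0.2233  0.0297] F [-0.1 -5.6 -0.2] op 0.0001 shift [0.0191, -0.0003, 0.0032] turn [0.13, 0.08, 0.11]
jig 0.038798121458266985 -0.06580281283674408
```

The end is home on the stop again, with the same TCP reading (jig y −65.8 mm) as the first time. Now I'll rise and tilt the tool 45° for the diagonal push on the bevel.

Call:
arm_command --steps '[[[0.008, 0, 0], [0, 0, 0], 0], [[0.01, -0.03, 0], [0, 0, 0], 0], [[0.01, -0.08, 0], [0, 0, 0], 0], [[0.0, -0.1, -0.03], [0, 0, 0], 0], [[-0.03, -0.12, -0.065], [0, 0, 0], 0]]'

```text
t: 17.55
tool_pos: [0.4906, -0.1994, 0.1525]
tool_rot: [-1.241, 1.158, -1.165]
contact_force: [0.3, 0.6, 1.1]
opening: -0.0001
```

```bash
python3 - <<'E'
from h import *
delta([.4885,-.1517,.13],frame(.0656,np.pi/4)); print(ctrl.get_obs()["q"].round(2))
E
```

```text
t 17.55 tcp [ 0.4906 -0.1994  0.1525] F [0.3 0.6 1.1] op -0.0001 shift [-0.0478, 0.0224, 0.001] turn [44.94, 0.06, 0.23]
[-0.53 -0.12  1.91 -0.    1.34 -0.59]
```

Call:
arm_command --steps '[[[-0.01, 0, 0], [8.5, 0, 0.1], 0], [[-0.02, 0, 0], [17, 0, 0.1], 0], [[-0.03, 0, 0], [25.5, 0, 0.2], 0], [[-0.04, 0, 0], [34, 0, 0.2], 0], [[-0.048, 0, 0], [42, 0, 0.2], 0]]'

```text
t: 18.05
tool_pos: [0.4875, -0.1514, 0.1532]
tool_rot: [-0.666, 0.62, -1.412]
contact_force: [1.0, -0.2, -0.6]
opening: -0.0
```

```bash
python3 - <<'E'
from h import *
delta([.4925,-.1517,.084],frame(.0656,np.pi/4)); print(ctrl.get_obs()["q"].round(2))
E
```

```text
t 18.05 tcp [ 0.4875 -0.1514  0.1532] F [ 1.  -0.2 -0.6] op -0.0 shift [0.0004, 0.0544, -0.043] turn [2.56, 0.11, 0.09]
[-0.72 -0.6   2.4   0.66  0.89 -1.09]
```

Call:
arm_command --steps '[[[0, 0.02, -0.015], [2.5, 0, 0], 0], [[0, 0.04, -0.03], [2.5, 0, 0], 0], [[0, 0.054, -0.043], [2.5, 0, 0], 0], [[0, 0.054, -0.043], [2.5, 0, 0], 0]]'

```text
t: 18.45
tool_pos: [0.4904, -0.1499, 0.0807]
tool_rot: [-0.631, 0.594, -1.419]
contact_force: [-0.5, -0.5, -0.1]
opening: -0.0001
```

```bash
python3 - <<'E'
from h import *
import cv2
p=ctrl.get_image("wrist");q=ctrl.get_image("scene"); delta([.5423,-.1482,.034],frame(.0656,np.pi/4)); print(ctrl.get_obs()["q"].round(2))
cv2.imwrite("pics/w12.png",np.hstack([cv2.resize(p["img"],(400,300)),cv2.resize(q["img"][180:310,110:280],(400,300))])[:,:,::-1])
E
```

```text
t 18.55 tcp [ 0.4923 -0.1515  0.0845] F [0.3 0.8 0.6] op 0.0002 shift [-0.0001, 0.0712, -0.0002] turn [0.07, 0.07, 0.07]
[-0.73 -0.45  2.45  0.85  0.73 -1.33]
```

View pics/w12.png

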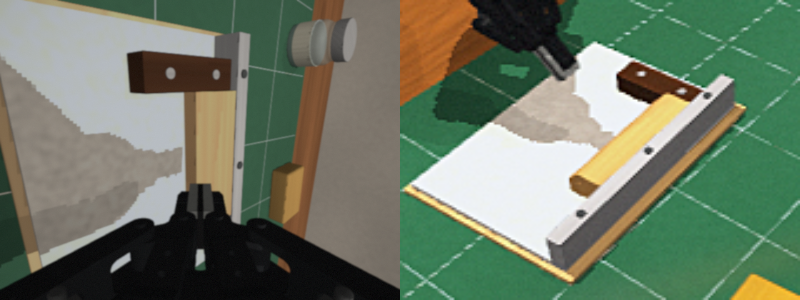

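The batten sits snug against fence and stop, and the tool is lined up 71 mm from the bevel. I'll advance along the tool axis.

Call:
arm_command --steps '[[[0, 0.02, 0], [0, 0, 0], 0], [[0, 0.04, 0], [0, 0, 0], 0], [[0, 0.055, 0], [0, 0, 0], 0], [[0, 0.062, 0], [0, 0, 0], 0], [[0, 0.062, 0], [0, 0, 0], 0]]'

```text
t: 19.05
tool_pos: [0.5368, -0.1488, 0.0414]
tool_rot: [-0.63, 0.587, -1.421]
contact_force: [0.0, 0.1, -0.4]
opening: -0.0001
```

```bash
python3 - <<'E'
from h import *
delta([.5423,-.1482,.034],frame(.0656,np.pi/4)); print(ctrl.get_obs()["q"].round(2))
E
```

```text
t 19.05 tcp [ 0.5368 -0.1488  0.0414] F [ 0.   0.1 -0.4] op -0.0001 shift [-0.0003, 0.0091, -0.0013] turn [0.03, 0.1, 0.05]
[-0.64 -0.21  2.36  1.    0.58 -1.47]
```

Call:
arm_command --steps '[[[0, 0.003, -0.001], [0, 0, 0], 0], [[0, 0.006, -0.001], [0, 0, 0], 0], [[0, 0.007, -0.001], [0, 0, 0], 0], [[0, 0.007, -0.001], [0, 0, 0], 0]]'

```text
t: 19.45
tool_pos: [0.5411, -0.1487, 0.036]
tool_rot: [-0.63, 0.587, -1.421]
contact_force: [-0.2, -0.8, -0.3]
opening: 0.0003
```

Call:
arm_command --steps '[[[0, 0.001, 0], [0, 0, 0], 0], [[0, 0.002, 0], [0, 0, 0], 0], [[0, 0.002, 0], [0, 0, 0], 0]]'

```text
t: 19.75
tool_pos: [0.5425, -0.1485, 0.0345]
tool_rot: [-0.63, 0.587, -1.421]
contact_force: [-1.3, -0.6, -0.2]
opening: 0.0003
```

Call:
arm_command --steps '[[[0, 0.001, 0], [0, 0, 0], 0], [[0, 0.0015, 0], [0, 0, 0], 0], [[0, 0.0015, 0], [0, 0, 0], 0]]'

```text
t: 20.05
tool_pos: [0.5432, -0.1485, 0.034]
tool_rot: [-0.631, 0.586, -1.42]
contact_force: [-23.9, 0.8, 18.4]
opening: 0.0002
```

Call:
arm_command --steps '[[[0, 0.001, 0], [0, 0, 0], 0], [[0, 0.0015, 0], [0, 0, 0], 0], [[0, 0.0015, 0], [0, 0, 0], 0]]'

```text
t: 20.35
tool_pos: [0.5433, -0.1485, 0.0339]
tool_rot: [-0.631, 0.585, -1.418]
contact_force: [-46.9, 2.3, 38.1]
opening: 0.0004
```

Too hard (about 60 N in total). I'll ease off straight away.

Call:
arm_command --steps '[[[0, 0, 0], [0, 0, 0], 0]]'

```text
t: 20.45
tool_pos: [0.5429, -0.1488, 0.0343]
tool_rot: [-0.631, 0.584, -1.419]
contact_force: [-0.5, -0.1, -0.0]
opening: -0.0005
```

Call:
arm_command --steps '[[[0, 0.0004, 0], [0, 0, 0], 0], [[0, 0.0007, 0], [0, 0, 0], 0], [[0, 0.0007, 0], [0, 0, 0], 0]]'

```text
t: 20.75
tool_pos: [0.5433, -0.1489, 0.0342]
tool_rot: [-0.631, 0.584, -1.419]
contact_force: [-15.7, -0.4, 13.9]
opening: 0.0004
```

```bash
python3 - <<'E'
from h import *
import cv2
p=ctrl.get_image("wrist");o=ctrl.get_obs();print(o["contact_force"],o["tool_pos"].round(5));q=ctrl.get_image("scene");s=ctrl.get_image("side"); o=ctrl.get_obs();print(o["t"],o["contact_force"],o["tool_pos"].round(5)); print(o["q"].round(2))
r=np.hstack([cv2.resize(q["img"][190:300,120:275],(400,300)),cv2.resize(s["img"][220:385,150:370],(400,300))])
w=np.zeros((300,800,3),np.uint8);w[:,:400]=cv2.resize(p["img"],(400,300))
w[:,400:]=cv2.resize(p["img"][100:310,200:480],(400,300))
cv2.imwrite("pics/w13.png",np.vstack([r,w])[:,:,::-1])
E
```

```text
[-16.3695524    0.35909464  12.53553552] [ 0.54334 -0.14897  0.03419]
20.9 [-16.29792551   0.53381881  12.81424979] [ 0.54332 -0.14893  0.03415]
[-0.63 -0.17  2.35  1.04  0.56 -1.5 ]
```

View pics/w13.png

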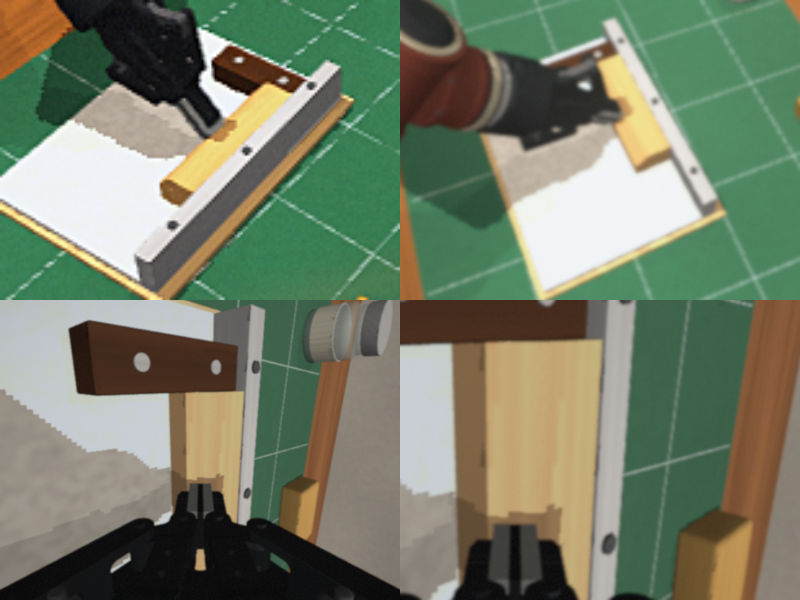

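Everything looks seated. The bevel tip presses with 16 N on the fence and 13 N on the bed, so I'll trim that towards 10/10 while keeping contact.

Call:
arm_command --steps '[[[0, 0.00035, -5e-05], [0, 0, 0], 0], [[0, 0.00035, -5e-05], [0, 0, 0], 0], [[0, 0.00035, -5e-05], [0, 0, 0], 0]]'

```text
t: 21.2
tool_pos: [0.5433, -0.1489, 0.0341]
tool_rot: [-0.631, 0.583, -1.418]
contact_force: [-18.8, 0.5, 14.9]
opening: 0.0001
```

```bash
python3 - <<'E'
from h import *
for i in range(4):
    ctrl.get_image("wrist");o=ctrl.get_obs();print(round(o["t"],2),o["contact_force"].round(1),o["tool_pos"].round(5))
E
```

```text
21.25 [-20.1   1.2  16.2] [ 0.54335 -0.14895  0.03418]
21.3 [-18.8   1.1  15.9] [ 0.54335 -0.14895  0.03416]
21.35 [-19.7   1.5  14.8] [ 0.54334 -0.14894  0.03416]
21.4 [-18.9   0.8  15.7] [ 0.54335 -0.14894  0.03417]
```

Call:
arm_command --steps '[[[0, 0.0002, -0.0001], [0, 0, 0], 0], [[0, 0.0002, -0.0001], [0, 0, 0], 0], [[0, 0.0002, -0.0001], [0, 0, 0], 0]]'

```text
t: 21.7
tool_pos: [0.5433, -0.149, 0.0342]
tool_rot: [-0.631, 0.583, -1.418]
contact_force: [-15.3, 1.3, 11.4]
opening: -0.0003
```

```bash
python3 - <<'E'
from h import *
for i in range(4):
    ctrl.get_image("wrist");o=ctrl.get_obs();print(round(o["t"],2),o["contact_force"].round(1),o["tool_pos"].round(5))
E
```

```text
21.75 [-15.4   0.9  12. ] [ 0.54332 -0.14898  0.03417]
21.8 [-14.7   0.   13.1] [ 0.54331 -0.14899  0.03416]
21.85 [-14.6  -0.3  13. ] [ 0.54332 -0.14897  0.03417]
21.9 [-15.5   0.6  12.4] [ 0.54333 -0.14895  0.03418]
```

Call:
arm_command --steps '[[[0, 6e-05, -0.0002], [0, 0, 0], 0], [[0, 6e-05, -0.0002], [0, 0, 0], 0], [[0, 6e-05, -0.0002], [0, 0, 0], 0]]'

```text
t: 22.2
tool_pos: [0.5433, -0.149, 0.0342]
tool_rot: [-0.631, 0.582, -1.417]
contact_force: [-9.9, 0.5, 8.8]
opening: 0.0003
```

```bash
python3 - <<'E'
from h import *
for i in range(4):
    ctrl.get_image("wrist");o=ctrl.get_obs();print(round(o["t"],2),o["contact_force"].round(1),o["tool_pos"].round(5))
E
```

```text
22.25 [-11.4   0.6   8.9] [ 0.54329 -0.14895  0.03419]
22.3 [-10.5   0.    8.4] [ 0.54329 -0.14896  0.03418]
22.35 [-9.7  0.4  8.7] [ 0.54329 -0.14899  0.03419]
22.4 [-9.9 -0.2  8.6] [ 0.54328 -0.14895  0.03417]
```

The push is steady at about 10 N on the fence and 9 N on the bed, plus the batten's own weight. One last look before handing in.

```bash
python3 - <<'E'
from h import *
import cv2
p=ctrl.get_image("wrist");s=ctrl.get_image("scene")
cv2.imwrite("pics/fin.png",np.hstack([cv2.resize(p["img"][60:240,220:400],(400,400),interpolation=2),cv2.resize(s["img"],(400,300))[:, :] if 0 else cv2.resize(s["img"][100:370,100:400],(400,400))])[:,:,::-1])
for i in range(3): ctrl.get_image("wrist"); o=ctrl.get_obs(); print(o["t"],o["contact_force"].round(1))
E
```

```text
22.55 [-9.8  0.   8.2]
22.6 [-9.5 -0.2  9.2]
22.65 [-9.8  0.4  8.4]
```

View pics/fin.png

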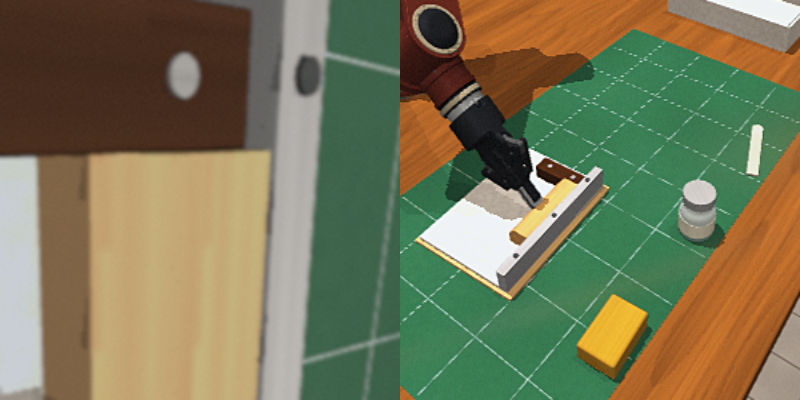

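The batten's end is flush with the stop (row 152) and its back is against the fence. The jar, weight and folder have not moved. Handing in.

```bash
python3 - <<'E'
from station import ctrl
print(ctrl.finish_job()); o=ctrl.get_obs(); print(o["t"],o["contact_force"].round(1))
E
```

```text
the job is handed in; nothing more can be done
None
the job is handed in; nothing more can be done
```

I laid the batten flat on the bed with its bevel away from the fence and let go of it. I then pushed its end to the stop, pushed it to the fence, and pushed the end again to close a gap that had opened at the stop. The job was handed in at about 22.7 s, with the shut fingertips, tilted 45°, still pressing on the middle of the bevel.

- **Final push:** the last readings were steady at about 9.7 N into the fence and 8.6 N down, plus about 1 N of the batten's own weight on the bed.
- **Seating:** the last pictures show the end flush with the stop and the back against the fence. The second end push stopped at the same point as the first (jig y −65.8 mm).
- **Bystanders:** the jar, brass weight and bone folder look unmoved.

**What went less well:**
- While finding contact on the bevel, the fingertip push briefly reached about 60 N in total (47 N into the fence, 38 N down). I released it and pressed again more gently. The wrist stayed under its 120 N limit. The 40 N limit is for the arm and gripper body, and only the fingertips were pressing.
- In the low push to the fence, the finger ended up on the bevel instead of the upright face (about 14 N each way). It did no harm.

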